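Sort three push lights by how hard they click

TASK

Grandma needs the cabinet push light that is easiest to press. Press each of the three white push lights until its orange key clicks and stays down, and feel how hard that was; stand the easiest one wholly on the round cork coaster and the stiffest one wholly on the blue tile, and leave the in-between one standing where it is, with all three keys down. Keep the lights upright and do not push the bottle, pen stand, egg timer or bulldog clip about.

Things in the scene. Friction and masses are not known exactly. Their poses are not given: they have to be found in the camera images.
- light_a_mid (a point): push light a: one of three identical-looking round white push lights, loose, 140 to 220 g: a plain upright cylinder 56 mm in diameter and 38 mm high, with an orange key on top; this point lies on its axis 19 mm above its underside, z up its axis. May be gripped across the white cylinder from any side. Yaw has no meaning. The letter says nothing about how stiff it is
- key_a_top (a point): centre of the top face of the orange round key (35 mm in diameter) of push light a: 52 mm above the light's underside when up, 42 mm when clicked down
- key_a (a joint): travel of the key of push light a in m: 0 = up, 0.010 = fully down. Sprung with a snap: the key does not give until the push reaches its peak resistance, which then falls away evenly to nothing at 5 mm of travel, where it clicks: past that the key pulls itself down to 10 mm and stays there. Not pressed as far as 5 mm it springs back up. The peak at the top is about 3.5 N in one light, 8 N in another and 15 N in the third; nothing on the outside tells which
- light_b_mid (a point): push light b: one of three identical-looking round white push lights, loose, 140 to 220 g: a plain upright cylinder 56 mm in diameter and 38 mm high, with an orange key on top; this point lies on its axis 19 mm above its underside, z up its axis. May be gripped across the white cylinder from any side. Yaw has no meaning. The letter says nothing about how stiff it is
- key_b_top (a point): centre of the top face of the orange round key (35 mm in diameter) of push light b: 52 mm above the light's underside when up, 42 mm when clicked down
- key_b (a joint): travel of the key of push light b in m: 0 = up, 0.010 = fully down. Sprung with a snap: the key does not give until the push reaches its peak resistance, which then falls away evenly to nothing at 5 mm of travel, where it clicks: past that the key pulls itself down to 10 mm and stays there. Not pressed as far as 5 mm it springs back up. The peak at the top is about 3.5 N in one light, 8 N in another and 15 N in the third; nothing on the outside tells which
- light_c_mid (a point): push light c: one of three identical-looking round white push lights, loose, 140 to 220 g: a plain upright cylinder 56 mm in diameter and 38 mm high, with an orange key on top; this point lies on its axis 19 mm above its underside, z up its axis. May be gripped across the white cylinder from any side. Yaw has no meaning. The letter says nothing about how stiff it is
- key_c_top (a point): centre of the top face of the orange round key (35 mm in diameter) of push light c: 52 mm above the light's underside when up, 42 mm when clicked down
- key_c (a joint): travel of the key of push light c in m: 0 = up, 0.010 = fully down. Sprung with a snap: the key does not give until the push reaches its peak resistance, which then falls away evenly to nothing at 5 mm of travel, where it clicks: past that the key pulls itself down to 10 mm and stays there. Not pressed as far as 5 mm it springs back up. The peak at the top is about 3.5 N in one light, 8 N in another and 15 N in the third; nothing on the outside tells which
- cork_top (a point): centre of the top face of the brown round cork coaster, 90 mm in diameter, 6 mm thick, fixed to the counter
- tile_top (a point): centre of the top face of the blue square ceramic tile, 90 by 90 mm, 6 mm thick, fixed to the counter; x and y along its sides
- bottle_mid (a point): bystander: navy drink bottle with closed flip cap, upright, 66 mm in diameter, 190 mm high; point on its axis 95 mm up
- penstand_mid (a point): bystander: clear acrylic pen stand, 60 by 60 mm and 95 mm high (x, y along its sides), its three pens reach 155 mm above the counter and stay within 30 mm of its axis; point on its axis 47.5 mm up
- egg_mid (a point): bystander: white ceramic egg-shaped timer standing on its blunt end, 53 mm in diameter, 62 mm high; point on its axis 31 mm up
- clip_mid (a point): bystander: black bulldog clip lying on the counter, 22 mm (x) by 36 mm (y), 22 mm high with its wire levers; point 10 mm above the counter
Mind the look-alikes: they are no part of the job. What is shaped like the part that bears light_c_mid but green or yellow is not meant.

How it is judged:
At the end, for the whole second after the job is handed in: All three keys are down (at least 8.5 mm of 10); the light with the lowest click force stands upright on the cork coaster and the one with the highest on the blue tile, each with its axis within 28 mm of the middle; the third stands upright within 30 mm of where it began; all released (value of joint each of key_a, key_b, key_c above 0.0085 m and horizontal distance between light_c_mid and cork_top below 0.028 m and z of light_c_mid in the frame of cork_top between 0.015 and 0.023 m and horizontal distance between light_b_mid and tile_top below 0.028 m and z of light_b_mid in the frame of tile_top between 0.015 and 0.023 m and distance of light_a_mid from where it was at the start of the episode below 0.03 m and angle between each of light_a_mid, light_b_mid, light_c_mid's own z axis and vertical below 0.1 rad); the robot touches nothing.
It fails at once if the drink bottle is moved more than 15 mm (distance of bottle_mid from where it was at the start of the episode above 0.015 m).
It fails at once if the pen stand is moved more than 15 mm (distance of penstand_mid from where it was at the start of the episode above 0.015 m).
It fails at once if the egg timer is moved more than 15 mm (distance of egg_mid from where it was at the start of the episode above 0.015 m).
It fails at once if the bulldog clip is moved more than 15 mm (distance of clip_mid from where it was at the start of the episode above 0.015 m).
It fails at once if a push light is tipped over (angle between any of light_a_mid, light_b_mid, light_c_mid's own z axis and vertical above 0.7 rad).
It also fails if it takes over 72 s, if anything falls off the work surface, if the arm or the gripper's body presses on something with over 40 N, if the wrist force passes 120 N, or if a joint passes its speed limit or range.

ROBOT

A 7-joint arm with a two-finger parallel gripper is mounted at the origin on the work surface. World frame = base frame: x ahead of the robot, y to its left, z up, the work surface at z = 0. Lengths are in m, angles in rad, forces in N, time in s.
With the tool pointing down it reaches from about 0.425 to 0.825 m from the base axis. Payload 3.6 kg.
Tool frame: the origin (TCP) lies midway between the tips of the shut fingers; the grasp point (between the pads) lies 19 mm behind it (manip.pinch_z is the distance from the TCP to the grasp point, in m); z points along the fingers, y is the line along which they close (so a half turn about z gives the same grasp; the last joint's range is limited). The gripper opens to 85 mm and grips with 20 to 120 N. Pads are 22 mm wide; open, the fingers measure 114 mm over their backs; the gripper's body (76 mm by 85 mm) begins 54 mm behind the grasp point. The pads swing forward as they close: fully open they stand 13 mm farther back than shut.
Start: joints at [1.234, 0.615, -0.013, 1.423, 0.008, 1.103, -0.04], TCP at [0.198, -0.619, 0.231] pointing down, gripper open.
Joint ranges: [-3.12, 3.12], [-0.3, 2.06], [-1.34, 1.32], [0.26, 2.42], [-1.36, 4.5], [0.01, 1.98], [-2.84, 2.84]. Speed limits (rad/s): [2.79, 2.79, 3.14, 3.14, 3.14, 3.14, 3.14].

INTERFACE

Orientations are given as a rotation vector (axis times angle).
In Python, from bench import manip, optics gives the robot as it stands. Calls block until the motion is done:
- manip.move_pose(position, orientation): joint-space move of the TCP to a pose.
- manip.line_to(position, attitude=None, vel=0.15, until_force=None): straight line of the TCP; attitude=None keeps the orientation; vel is the mean speed in m/s. With until_force (N) it stops when the force on the tool has changed by that much, and returns True; else False.
- manip.movej(angles): joint-space move.
- manip.set_gripper(opening, newtons=None): finger opening in m; newtons is the grip in N (None keeps the last); returns when the fingers have stopped.
- manip.hold(seconds).
- manip.solve_ik(position, orientation): joint angles nearest the present ones, or None.
- optics.camera(name): name is "scene" or "side" or "wrist"; returns the picture (400x640x3 uint8, red, green, blue); there is no depth.
- optics.camera_info(name): a dict with "fov_y" (degrees; the focal length in pixels is half the picture's height over the tangent of half this angle, whatever the lens; pixels are square), "cx", "cy" (the principal point, pixels), "rvec" (rotation vector, rad) and "tvec" (3), from world to camera coordinates, as OpenCV has them; the wrist camera has in their place "T_tool_cam" (4x4, takes a point from camera to tool coordinates, whose origin is the TCP and whose axes are the flange's). Camera axes: x right, y down, z forward; pixel columns grow to the right and rows downward; lengths in m; the calibration is good to about 2 mm. A picture is of the moment at which its call begins: read the wrist's pose just before it. camera_info takes no time and is no camera call.
A pose or a line that the arm cannot do raises manip.IKError and nothing moves.
- manip.sign_off(): hands the job in; it is judged then, once.
Readings, each from a call of its own:
- manip.read_time(): time.
- manip.read_joint_positions(): joint angles.
- manip.read_joint_velocities(): joint speeds.
- manip.read_joint_efforts(): joint torques, N m.
- manip.read_tcp_pos(): TCP position.
- manip.read_orientation(): TCP orientation.
- manip.read_force(): force on the tool from outside, world axes, zero at the start.
- manip.read_moment(): the same for the moment, N m.
- manip.read_gripper_width(): finger opening in m.
- manip.read_grasp_force(): force on a finger pad.
Only numpy, scipy, OpenCV 4.12 (cv2) and the standard library are available. Lean on these libraries where they do the work, as an engineer would, in place of code of your own. Each camera call takes 0.05 s, during which the arm holds its last target. There are 200 camera calls.

## Working session

There is one attempt and no reset: what is moved stays moved. The work goes in short steps, each a Python script; the robot and the scene stay as the last script left them, time stands still between calls to the robot, and variables do not carry over. Pictures are saved under pics/ and viewed, at most 10 in all, crops included, and the job is handed in when it is done.

```bash
ls; mkdir -p pics
python3 - <<'E'
from bench import manip, optics
import cv2
for n in ["scene","side","wrist"]:
    im=optics.camera(n); cv2.imwrite(f"pics/{n}0.png",im[:,:,::-1]); print(n,optics.camera_info(n))
print(manip.read_time(),manip.read_tcp_pos(),manip.read_orientation(),manip.pinch_z)
E
```

```text
pics
scene {'fov_y': 52.87634663205924, 'cx': 314.56308677523845, 'cy': 201.61649402588984, 'rvec': array([ 2.17216438,  1.36849808, -0.43776659]), 'tvec': array([-0.25557568, -0.27799965,  1.15577587])}
side {'fov_y': 51.60819970861867, 'cx': 319.48346270875925, 'cy': 203.77697490655038, 'rvec': array([ 0.95419496, -2.36997264,  1.20229641]), 'tvec': array([0.39740222, 0.24793277, 0.76901196])}
wrist {'fov_y': 67.94834052368468, 'cx': 320.43014217287197, 'cy': 197.41969892106158, 'T_tool_cam': array([[ 2.27034723e-04, -9.66201608e-01, -2.57787511e-01,
         6.53559126e-02],
       [ 9.99999965e-01,  2.54400920e-04, -7.28036179e-05,
        -6.11893181e-04],
       [ 1.35924353e-04, -2.57787485e-01,  9.66201632e-01,
        -1.41896185e-01],
       [ 0.00000000e+00,  0.00000000e+00,  0.00000000e+00,
         1.00000000e+00]])}
0.15 [ 0.19798888 -0.61847682  0.23035228] [-3.10192821e+00 -4.84471448e-01  5.30330545e-04] 0.0187
```

View pics/scene0.png

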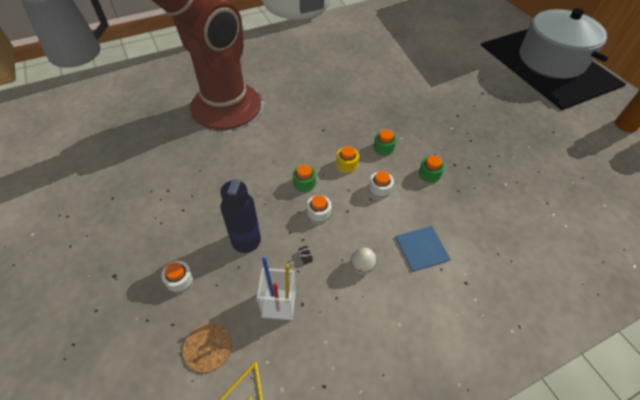

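View pics/side0.png

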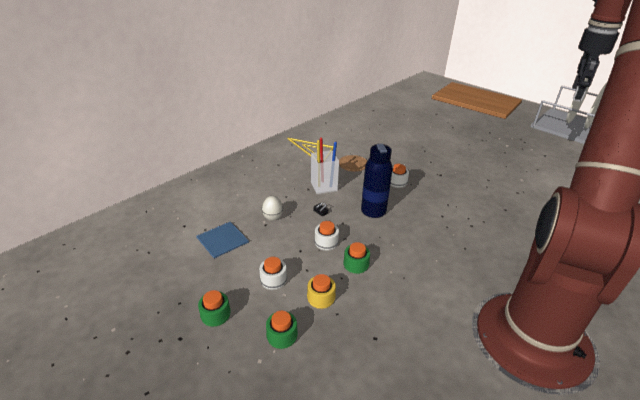

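The scene picture shows white lights at (177,276), (319,208) and (381,183). Green ones are at (304,178), (385,142) and (431,169) and a yellow one at (347,159), so those four are look-alikes. The cork is at (207,348), the tile at (422,248), the bottle at (241,215), the pens at (277,292), the egg at (364,260) and the clip at (305,255). The side picture shows the white lights at (327,235), (273,271) and (399,175).

```bash
cat > h.py <<'E'
from bench import manip, optics
import numpy as np, cv2
from scipy.spatial.transform import Rotation as R
def cam(n):
    i=optics.camera_info(n); f=200/np.tan(np.radians(i["fov_y"])/2)
    K=np.array([[f,0,i["cx"]],[0,f,i["cy"]],[0,0,1]])
    if n=="wrist":
        T=np.eye(4);T[:3,:3]=R.from_rotvec(manip.read_orientation()).as_matrix();T[:3,3]=manip.read_tcp_pos()
        E=np.linalg.inv(T@i["T_tool_cam"])
    else:
        E=np.eye(4);E[:3,:3]=R.from_rotvec(i["rvec"]).as_matrix();E[:3,3]=i["tvec"]
    return K@E[:3]
def tri(P1,u1,P2,u2):
    X=cv2.triangulatePoints(P1,P2,np.float64(u1).reshape(2,1),np.float64(u2).reshape(2,1)); return X[:3,0]/X[3,0]
def plane(P,u,z):
    A=np.c_[P[:,0],P[:,1],-np.array([u[0],u[1],1.])]
    s=np.linalg.solve(A,-(P[:,2]*z+P[:,3])); return s[:2]
def proj(P,X):
    p=P@np.r_[X,1]; return p[:2]/p[2]
RANGES=dict(orange=((5,180,120),(13,255,255)),cork=((8,60,60),(20,190,230)),blue=((100,90,40),(112,200,200)))
def blobs(im,c,amin=60):
    m=cv2.inRange(cv2.cvtColor(im,cv2.COLOR_RGB2HSV),*RANGES[c])
    n,_,st,ce=cv2.connectedComponentsWithStats(cv2.morphologyEx(m,cv2.MORPH_OPEN,np.ones((2,2))))
    return [(tuple(ce[k].round(1)),st[k].tolist()) for k in range(1,n) if st[k,4]>amin]
E
python3 - <<'E'
from h import *
I={n:cv2.imread(f"pics/{n}0.png")[:,:,::-1].copy() for n in("scene","side")}
for n in I:
    h=cv2.cvtColor(I[n],cv2.COLOR_RGB2HSV)
    pts=[(319,201),(207,348),(422,248)] if n=="scene" else [(327,228),(355,160),(222,240)]
    print([h[p[1],p[0]] for p in pts])
    for c in RANGES: print(n,c,[(a,s[2:]) for a,s in blobs(I[n],c) ])
E
```

```text
[array([ 13, 243, 214], dtype=uint8), array([ 16, 140, 162], dtype=uint8), array([104, 110, 132], dtype=uint8)]
scene orange [((np.float64(304.6), np.float64(172.8)), [15, 13, 102]), ((np.float64(319.7), np.float64(203.6)), [14, 14, 147]), ((np.float64(175.3), np.float64(272.2)), [18, 17, 221])]
scene cork [((np.float64(143.0), np.float64(25.9)), [96, 44, 1257]), ((np.float64(245.6), np.float64(4.3)), [40, 13, 331]), ((np.float64(603.9), np.float64(30.5)), [133, 112, 4129]), ((np.float64(219.0), np.float64(26.7)), [37, 45, 253]), ((np.float64(15.3), np.float64(57.1)), [46, 58, 1208]), ((np.float64(224.6), np.float64(100.0)), [48, 24, 297]), ((np.float64(207.6), np.float64(348.7)), [50, 51, 1997])]
scene blue [((np.float64(423.3), np.float64(249.1)), [52, 43, 1369]), ((np.float64(268.1), np.float64(274.1)), [9, 33, 92])]
[array([ 11, 195, 203], dtype=uint8), array([ 14, 120, 140], dtype=uint8), array([104, 116, 123], dtype=uint8)]
side orange [((np.float64(399.7), np.float64(169.8)), [12, 9, 87]), ((np.float64(327.4), np.float64(228.7)), [14, 13, 154]), ((np.float64(358.0), np.float64(251.0)), [16, 15, 194]), ((np.float64(272.9), np.float64(265.9)), [17, 15, 207]), ((np.float64(321.9), np.float64(283.9)), [17, 17, 240]), ((np.float64(212.8), np.float64(300.5)), [19, 18, 265]), ((np.float64(281.5), np.float64(321.6)), [20, 20, 306])]
side cork [((np.float64(478.2), np.float64(100.5)), [90, 37, 1790]), ((np.float64(353.4), np.float64(163.7)), [28, 17, 386])]
side blue [((np.float64(223.1), np.float64(240.3)), [51, 35, 988])]
```

```bash
sed -i 's/(5,180,120),(13,255,255)/(4,185,110),(16,255,255)/' h.py
python3 - <<'E'
from h import *
I={n:cv2.imread(f"pics/{n}0.png")[:,:,::-1].copy() for n in("scene","side")}
P={n:cam(n) for n in I}
ob={n:[b[0] for b in blobs(I[n],"orange")] for n in I}
print(ob["scene"])
def near(n,p): return min(ob[n],key=lambda q:np.hypot(q[0]-p[0],q[1]-p[1]))
for s,d in [((177,272),(400,170)),((319,203),(327,229)),((381,179),(273,266))]:
    a,b=near("scene",s),near("side",d); X=tri(P["scene"],a,P["side"],b)
    print("light",a,b,X.round(4),np.hypot(*X[:2]).round(3),"plane",plane(P["scene"],a,.05).round(4),plane(P["side"],b,.05).round(4))
for k,a,b in [("cork",(207.6,348.7),None),("tile",(423.3,249.1),(223.1,240.3))]:
    if b: print(k,tri(P["scene"],a,P["side"],b).round(4))
    q=plane(P["scene"],a,.006);print(k,q.round(4),np.hypot(*q).round(3), b and plane(P["side"],b,.006))
for k,u,z in [("bottle base",(245,248),.0),("pen base",(278,315),0),("egg",(364,262),.031),("clip",(305,255),.01),("green",(304.6,172.8),.05),("yellow",(347,154),.05),("green",(385,136),.05),("green",(433,162),.05),("bottletop",(238,187),.19)]:
    print(k,plane(P["scene"],u,z).round(3))
for k,u,z in [("bottle base",(375,213),.0),("pen base",(325,190),0),("egg",(271,208),.031),("clip",(321,209),.01),("green",(358,251),.05),("yellow",(322,284),.05),("bottletop",(379,150),.19)]:
    print("side",k,plane(P["side"],u,z).round(3))
T=[]
E
```

```text
[(np.float64(386.9), np.float64(136.5)), (np.float64(348.7), np.float64(153.5)), (np.float64(434.6), np.float64(163.0)), (np.float64(305.0), np.float64(172.2)), (np.float64(383.0), np.float64(179.0)), (np.float64(319.7), np.float64(203.5)), (np.float64(175.5), np.float64(272.6))]
light (np.float64(175.5), np.float64(272.6)) (np.float64(399.6), np.float64(170.0)) [ 0.4829 -0.2582  0.0376] 0.548 plane [ 0.4914 -0.256 ] [ 0.4724 -0.2416]
light (np.float64(319.7), np.float64(203.5)) (np.float64(327.5), np.float64(228.9)) [0.4538 0.0753 0.0391] 0.46 plane [0.4624 0.073 ] [0.4443 0.0833]
light (np.float64(383.0), np.float64(179.0)) (np.float64(272.9), np.float64(266.0)) [0.4542 0.2411 0.0393] 0.514 plane [0.4623 0.2366] [0.4445 0.2464]
cork [ 0.6434 -0.2465] 0.689 None
tile [ 0.6355  0.2402 -0.0037]
tile [0.6405 0.2373] 0.683 [0.62365772 0.24425266]
bottle base [ 0.468 -0.111]
pen base [ 0.638 -0.104]
egg [0.622 0.096]
clip [ 0.545 -0.002]
green [0.367 0.08 ]
yellow [0.357 0.199]
green [0.344 0.315]
green [0.469 0.373]
bottletop [ 0.455 -0.093]
side bottle base [ 0.439 -0.094]
side pen base [ 0.601 -0.08 ]
side egg [0.613 0.105]
side clip [0.541 0.001]
side green [0.349 0.092]
side yellow [0.341 0.212]
side bottletop [ 0.439 -0.079]
```

The heights come out about 10 mm low in every case, so I'll measure with the wrist camera.

Run:
```python
from h import *
D=[np.pi,0,0]
for p in [(.54,-.25,.28),(.54,-.03,.28),(.54,.2,.28),(.47,-.25,.04),(.45,.08,.04),(.45,.24,.04),(.63,-.24,.04),(.63,.24,.04),(.45,.08,.25)]:
    print(p,manip.solve_ik(p,D) is not None)
t=manip.read_time()
for k,p in enumerate([(.54,-.25,.28),(.54,-.03,.28),(.54,.2,.28)]):
    manip.move_pose(p,D); manip.hold(.2); P=cam("wrist"); im=optics.camera("wrist")
    np.save(f"pics/P{k}.npy",P); cv2.imwrite(f"pics/w{k}.png",im[:,:,::-1])
    for c in ("orange","cork","blue"): print(k,c,[(tuple(map(float,a)),s[2:]) for a,s in blobs(im,c,200)])
print(manip.read_time()-t)
a=[cv2.imread(f"pics/w{k}.png") for k in (0,2)]
cv2.imwrite("pics/w02.png",cv2.resize(np.vstack(a),(480,600)))
```

```text
(0.54, -0.25, 0.28) True
(0.54, -0.03, 0.28) True
(0.54, 0.2, 0.28) True
(0.47, -0.25, 0.04) True
(0.45, 0.08, 0.04) True
(0.45, 0.24, 0.04) True
(0.63, -0.24, 0.04) True
(0.63, 0.24, 0.04) True
(0.45, 0.08, 0.25) True
0 orange [((326.3, 213.3), [26, 26, 544]), ((82.6, 234.4), [32, 26, 623]), ((88.2, 291.4), [28, 16, 230]), ((10.0, 302.4), [24, 26, 484])]
0 cork [((317.6, 92.6), [68, 72, 3730])]
0 blue []
1 orange [((490.1, 213.0), [30, 27, 621]), ((20.3, 229.2), [33, 27, 558]), ((121.8, 235.3), [31, 26, 613]), ((243.2, 234.4), [27, 26, 541]), ((242.0, 297.1), [25, 25, 504])]
1 cork [((481.3, 92.5), [69, 72, 3823])]
1 blue [((117.8, 96.8), [71, 79, 4810])]
2 orange [((187.9, 227.8), [29, 27, 582]), ((290.5, 235.0), [26, 26, 523]), ((411.4, 233.5), [28, 25, 520]), ((401.1, 297.0), [26, 25, 505]), ((316.3, 303.0), [24, 25, 487]), ((237.0, 309.2), [25, 25, 495])]
2 cork [((633.1, 110.6), [19, 40, 422])]
2 blue [((289.6, 96.6), [74, 79, 4701])]
4.383299999999999
```

View pics/w02.png

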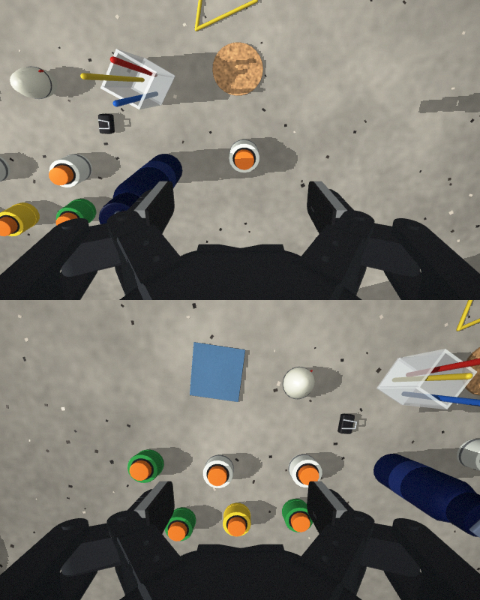

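View pics/w1.png

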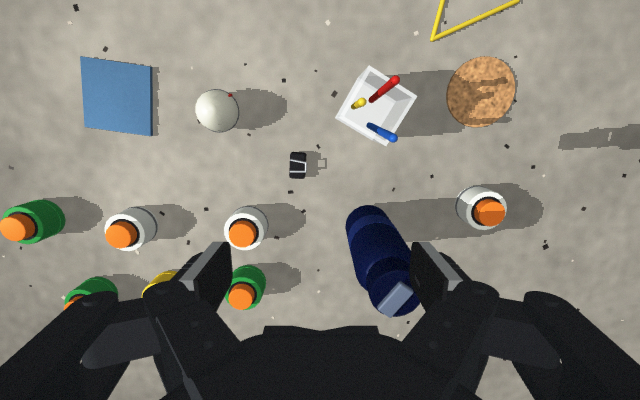

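In w1 the three white lights have keys at (490,213), (243,234) and (122,235). The cork is at (481,92), the tile at (118,97), the egg at (217,110), the clip at (300,165) and the pens at (377,105). The look-alikes (green and yellow) are clearly different in colour: (30,222), (245,290), (170,280) and (90,290).

Run:
```python
from h import *
P=[np.load(f"pics/P{k}.npy") for k in range(3)]
def rep(n,i,a,j,b,z): print(n,tri(P[i],a,P[j],b).round(4),"plane",plane(P[i],a,z).round(4),plane(P[j],b,z).round(4))
rep("L1",0,(326.3,213.3),1,(490.1,213),.049)
rep("L2",1,(243.2,234.4),2,(411.4,233.5),.049)
rep("L3",1,(121.8,235.3),2,(290.5,235),.049)
rep("L2",0,(82.6,234.4),1,(243.2,234.4),.049)
rep("cork",0,(317.6,92.6),1,(481.3,92.5),.006)
rep("tile",1,(117.8,96.8),2,(289.6,96.6),.006)
for n,u,z in [("egg",(217,110),.04),("clip",(300,165),.01),("pen",(377,105),.09),("bottlebase",(368,215),0),("bottletop",(397,298),.19),("green",(30,222),.05),("green2",(242,297),.05)]: print(n,plane(P[1],u,z).round(3))
```

```text
L1 [ 0.4821 -0.2581  0.0446] plane [ 0.4834 -0.2581] [ 0.4836 -0.2555]
L2 [0.4528 0.0739 0.0429] plane [0.4548 0.0723] [0.4557 0.076 ]
L3 [0.4522 0.2391 0.0441] plane [0.4541 0.2356] [0.4543 0.2386]
L2 [0.4525 0.0736 0.0442] plane [0.4542 0.0695] [0.4548 0.0723]
cork [ 0.6376 -0.2468  0.0035] plane [ 0.6374 -0.2468] [ 0.6374 -0.2455]
tile [0.6341 0.2388 0.0031] plane [0.6338 0.237 ] [0.6339 0.2386]
egg [0.616 0.095]
clip [ 0.542 -0.003]
pen [ 0.619 -0.093]
bottlebase [ 0.465 -0.103]
bottletop [ 0.451 -0.1  ]
green [0.474 0.353]
green2 [0.36 0.08]
```

```bash
cat > press.py <<'E'
from h import *
D=[np.pi,0,0]
def look(xy,z=.16,zk=.05):
    manip.move_pose([xy[0],xy[1],z],D); manip.hold(.15); P=cam("wrist"); im=optics.camera("wrist")
    q=proj(P,[*xy,zk]); b=min(blobs(im,"orange",300),key=lambda b:np.hypot(*(np.array(b[0])-q)))
    r=plane(P,b[0],zk); print("look",xy,q.round(),b,"->",r.round(4)); return r,im
def press(xy):
    for th in (5.5,11.,20.):
        manip.line_to([*xy,.058],vel=.06); manip.hold(.1); f0=manip.read_force()[2]
        hit=manip.line_to([*xy,.0445],vel=.012,until_force=th)
        print(th,hit,"z",manip.read_tcp_pos()[2].round(4),"dF",(manip.read_force()[2]-f0).round(2))
        if not hit: break
    hit=manip.line_to([*xy,.0385],vel=.012,until_force=2.5); print("bottom",hit,manip.read_tcp_pos()[2].round(4))
    manip.line_to([*xy,.12],vel=.15)
E
python3 - <<'E'
from press import *
t=manip.read_time()
manip.set_gripper(0.0,30)
r,im=look((.4525,.2385)); cv2.imwrite("pics/l3.png",im[:,:,::-1])
print(manip.read_time()-t)
if np.hypot(*(r-[.4525,.2385]))<.01: press(r)
print(manip.read_time()-t)
E
```

```text
look (0.4525, 0.2385) [321. 198.] ((np.float64(320.1), np.float64(196.5)), [301, 177, 39, 39, 1201]) -> [0.4541 0.2396]
1.625
5.5 False z 0.0445 dF 0.37
bottom True 0.0421
5.866700000000001
```

View pics/l3.png

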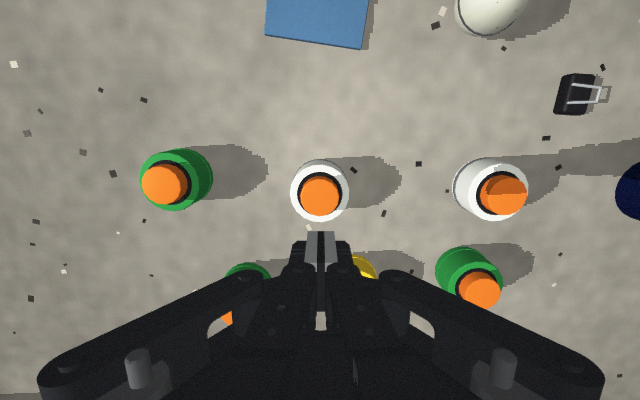

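The close-up confirms a white light with its key at (320,196). It clicked below 5.5 N, so L3 is the soft one, and the key top now sits at 42 mm. Next are L2 and L1.

Run:
```python
from press import *
t=manip.read_time()
r,im=look((.4535,.074))
if np.hypot(*(r-[.4535,.074]))<.01: press(r)
manip.line_to([.454,.074,.28],vel=.3); manip.move_pose([.483,-.2575,.28],D)
r,im2=look((.483,-.2575))
cv2.imwrite("pics/l21.png",np.vstack([im[100:300],im2[100:300]])[:,:,::-1])
if np.hypot(*(r-[.483,-.2575]))<.01: press(r)
print(manip.read_time()-t,manip.read_time())
```

```text
look (0.4535, 0.074) [324. 195.] ((np.float64(323.9), np.float64(193.8)), [305, 174, 39, 40, 1218]) -> [0.4546 0.0741]
5.5 True z 0.0522 dF 5.79
11.0 True z 0.0519 dF 13.22
20.0 False z 0.0444 dF 0.78
bottom True 0.042
look (0.483, -0.2575) [321. 197.] ((np.float64(321.2), np.float64(196.8)), [302, 177, 39, 39, 1148]) -> [ 0.4834 -0.2581]
5.5 True z 0.0518 dF 6.51
11.0 False z 0.0445 dF 0.71
bottom True 0.0421
15.1333 25.5333
```

View pics/l21.png

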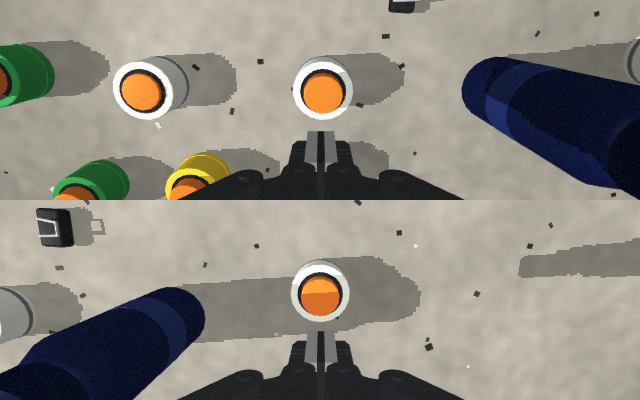

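L2 is stiffest at about 15 N and goes to the tile. L3 is softest and goes to the cork. L1 is in between (about 8 N) and stays.

```bash
cat >> press.py <<'E'
TZ=.008
def pick(xy):
    manip.line_to([*xy,.10],vel=.3)
    hit=manip.line_to([*xy,TZ],vel=.1,until_force=12); manip.set_gripper(.03,35)
    print("pick hit",hit,"w",manip.read_gripper_width(),"F",manip.read_grasp_force(),manip.read_tcp_pos())
    manip.line_to([*xy,.06],vel=.1); print("lifted w",manip.read_gripper_width(),manip.read_grasp_force())
def place(xy):
    z=manip.read_tcp_pos()[2]
    manip.line_to([*xy,.03],vel=.15)
    hit=manip.line_to([*xy,TZ+.0065],vel=.03,until_force=6); print("place hit",hit,manip.read_tcp_pos())
    manip.set_gripper(.085); manip.line_to([*xy,.12],vel=.2)
E
python3 - <<'E'
from press import *
A=(.4546,.074); T=(.634,.2385)
manip.line_to([.483,-.257,.28],vel=.35); manip.set_gripper(.085,35)
manip.move_pose([*A,.28],D); pick(A)
P=cam("wrist"); im=optics.camera("wrist"); cv2.imwrite("pics/g2.png",im[:,:,::-1])
print(manip.read_time())
E
```

```text
pick hit False w 0.05544736145542233 F 36.34944677352905 [0.4549805  0.07411735 0.00871125]
lifted w 0.05500038555609248 37.36658334732056
31.1
```

View pics/g2.png

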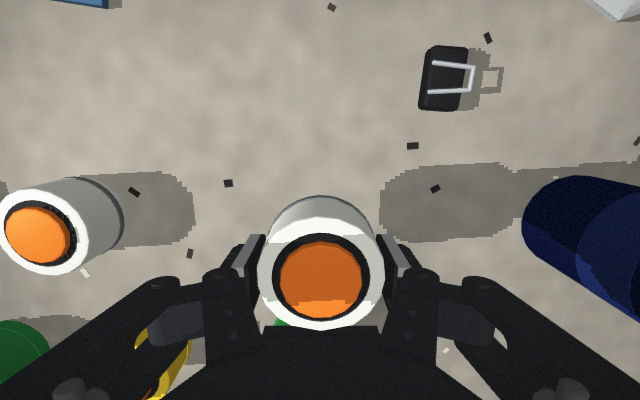

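The L2 light is held upright between the pads, with its key at (320,275) and the clip clear at (447,78). Now I'll place it on the tile, then carry L3 to the cork.

Run:
```python
from press import *
T=(.634,.2385); B=(.4541,.2396); C=(.6375,-.2465)
manip.line_to([.4546,.074,.12],vel=.25)
manip.line_to([*T,.12],vel=.25); place(T)
r,im=look(T,.16,.048); print(manip.read_time())
r3,_=look(B,.16,.042); 
pick(B if np.hypot(*(r3-B))>.01 else r3)
manip.line_to([*B,.29],vel=.3); manip.move_pose([.5545,0,.29],D); manip.move_pose([*C,.29],D)
manip.line_to([*C,.1],vel=.3); place(C)
r,im2=look(C,.16,.048)
manip.line_to([.6,-.25,.28],vel=.3); manip.move_pose([.54,-.03,.28],D); manip.hold(.2)
P=cam("wrist"); im=optics.camera("wrist"); cv2.imwrite("pics/fin.png",im[:,:,::-1]); np.save("pics/Pf.npy",P)
for c in("orange","cork","blue"): print(c,[(a,s[2:]) for a,s in blobs(im,c,200)])
print([plane(P,b[0],.045).round(4) for b in blobs(im,"orange",200)],manip.read_time())
cv2.imwrite("pics/sf.png",optics.camera("side")[:,:,::-1])
```

```text
place hit True [0.63364454 0.23840581 0.01482771]
look (0.634, 0.2385) [320. 193.] ((np.float64(320.7), np.float64(194.5)), [302, 176, 39, 38, 1158]) -> [0.633  0.2383]
35.4583
look (0.4541, 0.2396) [321. 195.] ((np.float64(321.3), np.float64(196.1)), [303, 178, 38, 37, 1092]) -> [0.4533 0.2395]
pick hit False w 0.05501751871180023 F 36.667580008506775 [0.45366854 0.23968409 0.00874494]
lifted w 0.05518780650492803 37.24436938762665
place hit True [ 0.6371911  -0.24638848  0.01486531]
look (0.6375, -0.2465) [322. 193.] ((np.float64(321.8), np.float64(194.1)), [303, 176, 39, 37, 1163]) -> [ 0.6368 -0.2464]
orange [((np.float64(499.7), np.float64(91.5)), [30, 30, 717]), ((np.float64(97.6), np.float64(95.0)), [31, 30, 575]), ((np.float64(488.2), np.float64(212.5)), [26, 24, 500]), ((np.float64(20.2), np.float64(229.2)), [34, 27, 574]), ((np.float64(242.1), np.float64(297.4)), [25, 26, 503])]
cork [((np.float64(470.8), np.float64(93.1)), [63, 71, 1715])]
blue [((np.float64(126.2), np.float64(96.4)), [72, 79, 2518])]
[array([ 0.6358, -0.2469]), array([0.6334, 0.2359]), array([ 0.4835, -0.2548]), array([0.4621, 0.3743]), array([0.3562, 0.082 ])] 47.0417
```

View pics/fin.png

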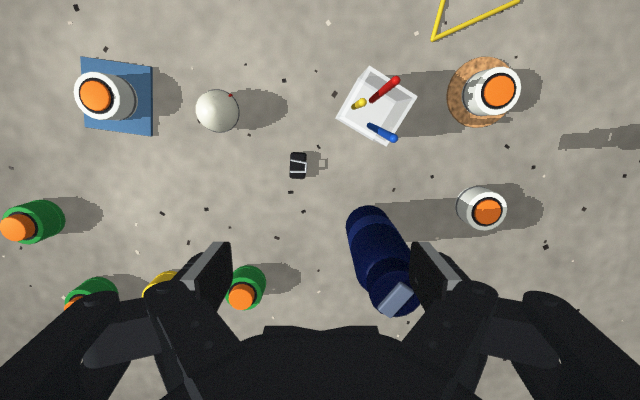

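View pics/sf.png

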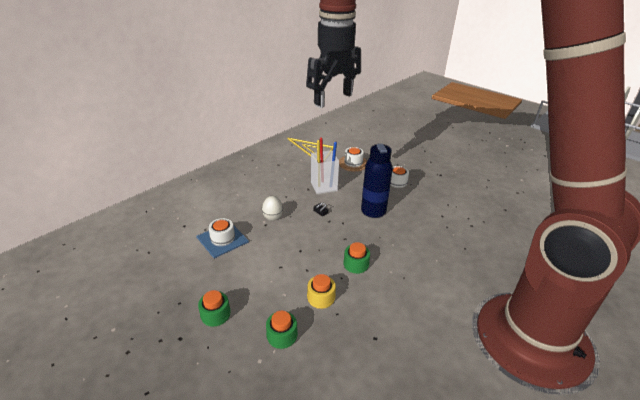

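Both pictures show the lights upright. In `fin.png` one is centred on the tile (97,95), one on the cork (499,91), and the third is at its start (488,212). All keys are flush and the bystanders haven't moved. Handing in.

```bash
python3 -c "
from bench import manip
print(manip.sign_off(),manip.read_time())"
```

```text
the job is handed in; nothing more can be done
the job is handed in; nothing more can be done
```

The job is handed in (no verdict was returned): all three keys clicked down, the easiest light (about 3.5 N) stands on the cork, the stiffest (about 15 N) on the tile, and the in-between one (about 8 N) where it began, with about 47 s of the 72 s used.

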